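Clamp the loaf tin in its scraping cradle

TASK

Make the loaf tin in the steel cradle fast for scraping: push it along the channel with the fingertips until it is fully home against the end stop, then push the toggle lever of the clamp over past centre so that it snaps shut with its arm down behind the tin. Only push: do not grip, tip or lift the tin, leave everything else on the bench where it is, and finish clear of everything.

Things in the scene. Friction and masses are not known exactly. Their poses are not given: they have to be found in the camera images.
- cradle: Dark steel clamping cradle fixed to the bench. Origin: on the bench surface, on the channel's centre line, level with the clamp. +x runs along the channel to the end stop (roughly to the robot's right), +y roughly away from the robot, z up. Plate x -135 to 175 mm, 8 mm thick = channel floor. Side rails: inner faces y = +-47 mm, outer +-55, tops z = 38 mm. Open at the -x end
- stop (a point): The end stop: centre of its inner face, at cradle x = 159, y = 0, z = 33 mm; the stop is 110 mm wide, its top 58 mm above the bench
- tin: Open loaf tin of plain metal, 150 long (x) x 90 wide (y) x 75 mm tall, walls 3 mm, about 0.3 kg, loose in the cradle's channel, 2 mm play each side, axes parallel to the cradle's. Origin: centre of its underside. Its -x end wall is the one to push. Home: origin at cradle x = 84 mm, that wall at x = 9 mm; it starts 54 to 99 mm short of home
- clamp (a joint): Toggle lever, rad: 0 open (at the start), 1.22 shut; a spring drives it away from its centre, 0.61, so past that it snaps over. About 3 N on the ball moves it. It turns in the cradle's y-z plane at x = 0: push its handle towards cradle +y to shut it. Its arm can drop only behind a tin that is home, else it lands on the tin and the lever does not shut
- clamp_pivot (a point): The toggle's pivot, at cradle x = 0, y = -70, z = 50 mm, axis along x, in a bracket up to z = 58 mm. From it the handle, a 10 mm bar, leans 35 degrees from vertical to cradle -y when open, to +y when shut. A second bar, the holding arm (12 mm thick, 55 mm long), stands 20 degrees off vertical when open and lies level across the channel, 50 mm up, when shut
- clamp_knob (a point): Centre of the 26 mm black ball at the end of the toggle handle, 80 mm from the pivot. Cradle x = 0; open: y = -116, z = 116 mm; shut: y = -24, z = 116 mm; at the top of its arc: y = -70, z = 130 mm
- spare_tin: Bystander: a longer loose loaf tin, 220 x 100 x 75 mm, standing on the bench outside the cradle. Origin: centre of its underside
- jar: Bystander: closed glass jar, 72 mm across, 100 mm tall, beyond the end-stop end of the cradle. Origin: centre of its underside
- brush: Bystander: pastry brush lying on the bench beyond the cradle, beside the plain side of the channel. Origin: its underside, about mid-length
- scraper: Bystander: bench scraper lying flat, about 120 x 110 x 22 mm, between the robot and the cradle's end-stop end. Origin: its underside
- bowl: Bystander: white bowl, 150 mm across, 60 mm tall, on the robot's left. Origin: centre of its underside
- mug: Bystander: mug 80 mm across, 90 mm tall, on the robot's left, beyond the bowl. Origin: centre of its underside

How it is judged:
On the way, in this order (a step that is already met when the one before it is completed fails the run):
1. the tin is pushed home against the end stop while the clamp is still open (x of tin in the frame of cradle above 0.079 m and value of joint clamp below 0.5 rad), for 0.1 s.
2. the toggle lever has snapped shut (value of joint clamp above 1.12 rad and x of tin in the frame of cradle above 0.079 m), for 0.2 s.
At the end, for the whole second after the job is handed in: The tin stands flat at rest in the cradle within 5 mm of the end stop, and the clamp lever is shut (joint above 1.12 of 1.22 rad) (all of step 2 and linear speed of tin below 0.02 m/s and z of tin in the frame of cradle below 0.013 m and angle between tin's own z axis and vertical below 0.06 rad); the robot touches nothing.
It fails at once if the tin is lifted by more than 10 mm or tipped by more than 0.15 rad (z of tin in the frame of cradle above 0.018 m or angle between tin's own z axis and vertical above 0.15 rad).
It fails at once if anything else on the bench is moved by more than 20 mm (distance of any of spare_tin, jar, brush, scraper, bowl, mug from where it was at the start of the episode above 0.02 m).
It also fails if it takes over 43 s, if anything falls off the work surface, if the arm or the gripper's body presses on something with over 40 N, if the wrist force passes 120 N, or if a joint passes its speed limit or range.

ROBOT

A 7-joint arm with a two-finger parallel gripper is mounted at the origin on the work surface. World frame = base frame: x ahead of the robot, y to its left, z up, the work surface at z = 0. Lengths are in m, angles in rad, forces in N, time in s.
With the tool pointing down it reaches from about 0.425 to 1.025 m from the base axis. Payload 3.6 kg.
Tool frame: the origin (TCP) lies where the fingers leave the gripper's body, on its centre line; the fingertips stand 73 mm ahead of it and the grasp point (between the pads) lies 54 mm ahead of it; z points along the fingers, y is the direction in which the jaws open and shut (so a half turn about z gives the same grasp; the last joint's range is limited). The gripper opens to 85 mm and grips with 20 to 120 N. Pads are 22 mm wide; open, the fingers measure 114 mm over their backs; the gripper's body (76 mm by 85 mm) begins 54 mm behind the grasp point. The pads swing forward as they close: fully open they stand 13 mm farther back than shut.
Start: joints at [1.065, 0.591, 0.048, 1.609, -0.033, 0.943, -0.034], TCP at [0.291, -0.664, 0.304] pointing down, gripper open.
Joint ranges: [-2.69, 2.69], [-0.47, 2.24], [-1.27, 1.36], [0.19, 2.51], [-1.53, 4.68], [0.08, 2.07], [-3.09, 3.09]. Speed limits (rad/s): [2.57, 2.57, 3.14, 3.14, 3.14, 3.14, 3.14].

INTERFACE

Orientations are given as [roll, pitch, yaw] about the fixed x, y, z axes, in that order (R = Rz(yaw) Ry(pitch) Rx(roll)).
In Python, from cell import * gives the robot as it stands.
- The arm moves only by the shell command python3 -m handwheel 'ROWS'. ROWS is JSON, a list of rows, each a list of 5 numbers: the closure, from 0 (fully open) to 1 (shut), then the shift along the tool's x, y, z in mm, then the turn about the tool's z in rad. In form: [[fingers, dx, dy, dz, roll], ...]. A call has 1 to 20 rows; each row is the pose to reach, as a shift and turn from the pose commanded when the call began, along the tool's axes at that moment; what a row does not reach only later rows make up. A row lasts 1/12 s, in which the tool goes at most 41.7 mm and 7.16 degrees, less where a joint would pass 70% of its speed; a pose out of reach is approached as far as the arm can. A call with a gripper value outside its range is refused whole. The fingers move at their own pace and stop on an object; the grip force is fixed at half the most. Time passes only in rows, so rows that repeat a pose let the fingers close. It gives the time, the measured TCP pose, the force and the opening at its end, in the units of the state.
- observe(): the state, without advancing time (a new reading comes with each control period).
- read_camera(name): name is "scene" or "side" or "wrist"; returns the picture (480x640x3 uint8, blue, green, red); there is no depth.
- get_calibration(name): a dict with "fovy" (degrees; the focal length in pixels is half the picture's height over the tangent of half this angle, whatever the lens; pixels are square), "cx", "cy" (the principal point, pixels), "k1" (the pictures are not rectified: a ray, as slopes to the right and down, at radius r is drawn at 1 + k1 r^2 times it, then the intrinsics apply), "pose" (4x4, takes a point from camera to world coordinates). Camera axes: x right, y up, looking along -z (the intrinsics and any distortion apply to the point x, -y, -z); pixel columns grow to the right and rows downward; lengths in m; the calibration is good to about 2 mm. A picture is of the moment at which its call begins: read the wrist's pose just before it. get_calibration takes no time and is no camera call; for the wrist camera it gives the pose at the moment of the call.
- hand_in(): hands the job in, once; it reports no verdict.
Trained networks look in the newest picture that a camera, given by its name, has taken for a name from the list of things; names that differ only in an ending like _2 or _b are one class to them, and where a whole thing is asked for, a point or a joint stands for the part that bears it (a point fixed in the world has none). Each returns a list of dicts, best first, with "conf" (0 to 1); they miss things now and then, are a little off and sometimes report something else, mostly with a low value. They report only what shows in the picture. A call takes as long as a camera call.
- boxes_of(target, camera): "at" ([x, y, z] in m, in world coordinates, good to about 4 mm: the middle of the surface that is visible of it).
- regions_of(target, camera): "region" (480x640 bool, what is visible of it).
The state is a dict: "time": time; "joint_positions": joint angles; "joint_velocities": joint speeds; "tau": joint torques, N m; "eef_pos": TCP position; "ee_rot": TCP orientation; "contact_force": force on the tool from outside, world axes, zero at the start; "torque": the same for the moment, N m; "gripper_width": finger opening in m.
Only numpy, scipy, OpenCV 4.12 (cv2) and the standard library are available. Lean on these libraries where they do the work, as an engineer would, in place of code of your own. Each camera call takes 0.05 s, during which the arm holds its last target.

## Working session

There is one attempt and no reset: what is moved stays moved. The work goes in short steps, Python scripts to look and compute and a shell command to move; the robot and the scene stay as the last step left them, time stands still between calls to the robot, and variables do not carry over. Pictures are saved under pics/ and viewed, and the job is handed in when it is done.

```bash
ls; mkdir -p pics; python3 - <<'E'
from cell import *
import cv2
s=observe();print(s['time'],s['eef_pos'],s['ee_rot'],s['contact_force'],s['gripper_width'])
for c in("scene","side","wrist"):
    cv2.imwrite(f"pics/{c}0.png",read_camera(c))
    k=get_calibration(c);print(c,k['fovy'],k['cx'],k['cy'],k['k1'],k['pose'])
for t in["tin","stop","clamp_knob","clamp_pivot","cradle"]:
  for c in("scene","side"):
    print(t,c,[(d['conf'],d['at']) for d in boxes_of(t,c)][:3])
print(observe()['time'])
E
```

```text
pics
0.0 [ 0.29056288 -0.66348261  0.30270932] [-3.13927353e+00  1.53916341e-04  4.12868856e-01] [-1.02505819  0.68805807  0.01998041] 0.0853272562742179
scene 48.95747154157241 324.28842049343035 235.6446802296089 0.03982462643737349 [[ 0.53825159 -0.66491259  0.51785757  1.1248779 ]
 [ 0.84277399  0.42767235 -0.32684607 -0.37558185]
 [-0.0041493   0.61236232  0.79056637  0.97514996]
 [ 0.          0.          0.          1.        ]]
side 55.196480796988105 314.2652858963376 245.4296973633126 -0.04276337281018546 [[ 0.80844393  0.43959813 -0.39137182  0.1478306 ]
 [-0.58843037  0.58902156 -0.55389828 -0.57187168]
 [-0.01296621  0.67809077  0.73486379  0.88997715]
 [ 0.          0.          0.          1.        ]]
wrist 62.61010314175541 323.20467132393406 242.38657314347017 -0.048024085819380544 [[ 0.40163729  0.86913394  0.28860645  0.36409638]
 [-0.91579705  0.38179197  0.12470227 -0.63053652]
 [-0.00180465 -0.31439002  0.94929219  0.37391787]
 [ 0.          0.          0.          1.        ]]
tin scene [(0.86, [0.5839, 0.0864, 0.0438]), (0.42, [0.592, 0.0148, 0.0112])]
tin side [(0.68, [0.6118, 0.0801, 0.0512])]
stop scene [(0.65, [0.5891, 0.0131, 0.01])]
stop side [(0.71, [0.5977, -0.0164, 0.0213])]
clamp_knob scene [(0.77, [0.503, 0.0769, 0.0957]), (0.49, [0.4658, -0.1179, 0.0075])]
clamp_knob side [(0.47, [0.5296, 0.0839, 0.0933]), (0.3, [0.6827, -0.1309, 0.075])]
clamp_pivot scene []
clamp_pivot side [(0.69, [0.6072, -0.0137, 0.0219])]
cradle scene [(0.93, [0.5928, 0.0145, 0.0093]), (0.6, [0.6567, 0.3857, 0.0595]), (0.56, [0.4425, 0.4043, 0.0321])]
cradle side [(0.55, [0.6013, -0.0171, 0.0204])]
0.65
```

View pics/scene0.png

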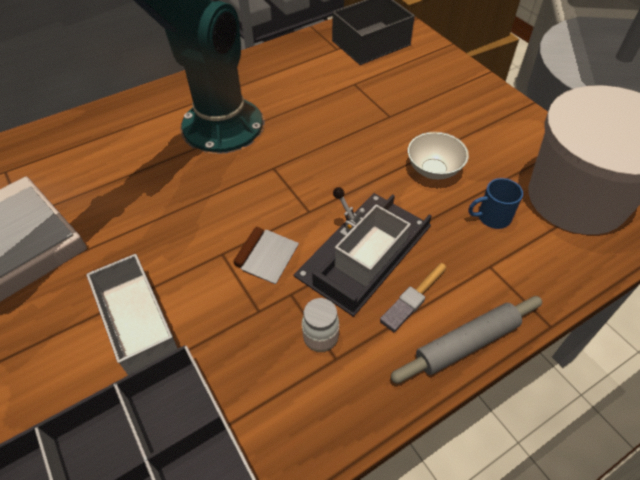

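View pics/side0.png

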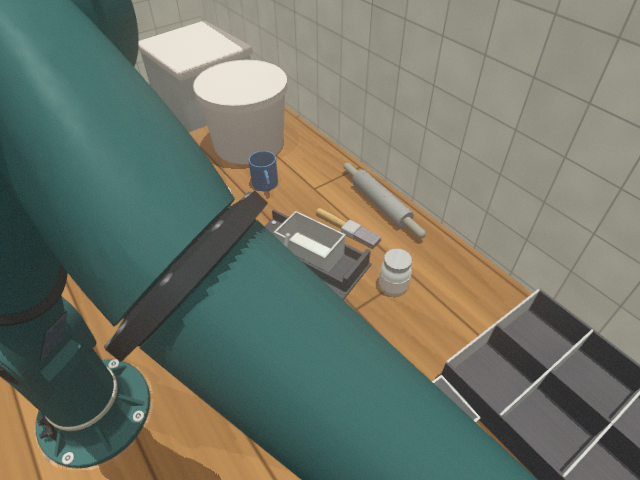

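View pics/wrist0.png

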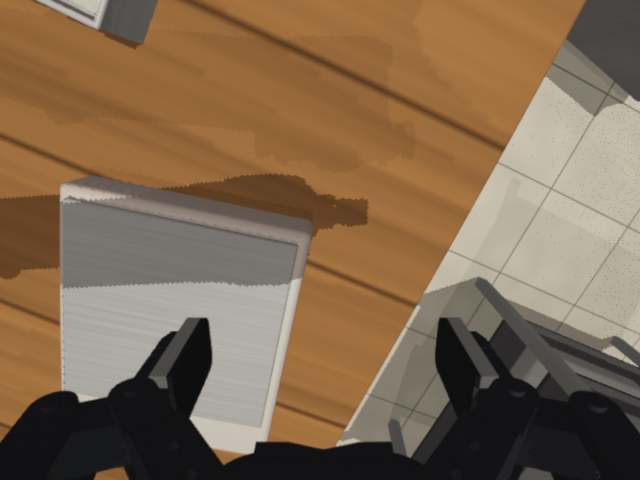

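The scene view shows the cradle at about (365,250), with the tin inside it at (375,240) and the knob at (338,192). The arm hides the clamp in the side view. I'll enlarge the cradle area to fit its pose.

```bash
python3 - <<'E'
import cv2
im=cv2.imread("pics/scene0.png")
cv2.imwrite("pics/crop0.png",cv2.resize(im[175:320,285:445],None,fx=4.9,fy=4.1 if 0 else 4.9*0+4.0,interpolation=cv2.INTER_CUBIC))
E
```

```text
(no output)
```

View pics/crop0.png

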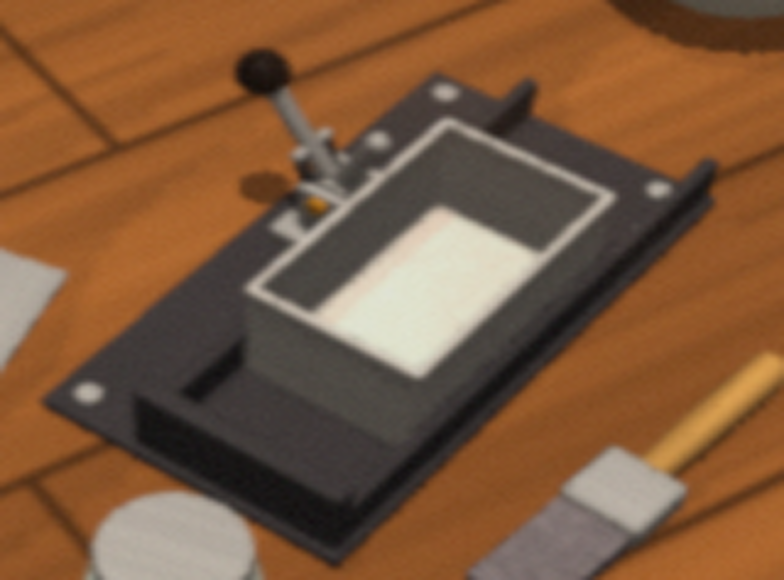

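```bash
cat > h.py <<'E'
import numpy as np, cv2
def proj(k,P):
    T=np.linalg.inv(np.array(k['pose'])); p=np.atleast_2d(P)@T[:3,:3].T+T[:3,3]
    s=np.c_[p[:,0],-p[:,1]]/(-p[:,2:3]); r2=(s**2).sum(1,keepdims=True)
    f=240/np.tan(np.radians(k['fovy'])/2)
    return s*(1+k['k1']*r2)*f+[k['cx'],k['cy']]
def c2w(q,P):
    c,s=np.cos(q[2]),np.sin(q[2]); P=np.atleast_2d(P)
    return P@np.array([[c,-s,0],[s,c,0],[0,0,1]]).T+[q[0],q[1],0]
E
python3 - <<'E'
from cell import *; from h import *
from scipy.optimize import least_squares
k=get_calibration("scene")
pix=lambda a:np.array(a)/[4.9,4.0]+[285-.4,175-.4]
obs=pix([(48,402),(438,75),(338,556),(712,200),(445,121),(613,195),(248,288),(420,378),(263,72)])
def model(q):
    t,a,b=q[3:]
    return np.array([(.175,a,.008),(-.135,a,.008),(.175,b,.008),(-.135,b,.008),(t-.075,-.045,.083),(t-.075,.045,.083),(t+.075,-.045,.083),(t+.075,.045,.083),(0,-.116,.116)])
f=lambda q:(proj(k,c2w(q,model(q)))-obs).ravel()
r=least_squares(f,[.59,.05,-1.5,.01,-.1,.06],loss='soft_l1')
print(r.x,r.cost);print(f(r.x).reshape(-1,2).round(2))
q=r.x; np.save("q.npy",q)
for n,P in dict(knob=(0,-.116,.116),shut=(0,-.024,.116),piv=(0,-.07,.05),wall=(q[3]-.075,0,.083),home=(.009,0,.083)).items(): print(n,c2w(q,P).round(4))
im=cv2.imread("pics/scene0.png")[:,:]
im=cv2.resize(im[175:320,285:445],None,fx=4.9,fy=4,interpolation=cv2.INTER_CUBIC)
pts=np.vstack([model(q),[(.159,-.055,.058),(.159,.055,.058),(.175,-.055,.058),(.175,.055,.058),(-.135,.055,.038),(-.135,.047,.038),(-.135,-.055,.038),(0,-.07,.05)]])
for p in (proj(k,c2w(q,pts))-[285-.4,175-.4])*[4.9,4]: cv2.circle(im,tuple(int(v) for v in p),4,(0,255,0),1)
cv2.imwrite("pics/fit0.png",im)
for t in["spare_tin","jar","brush","scraper","bowl","mug"]: print(t,[(d['conf'],d['at']) for d in boxes_of(t,"scene")][:1])
E
```

```text
[ 0.58636753  0.10858769 -1.22882786  0.02846998 -0.10246072  0.05701582] 2.3859473776417595
[[-0.24  0.3 ]
 [ 0.45 -0.88]
 [-0.46  1.1 ]
 [ 0.42 -1.61]
 [ 0.15 -0.3 ]
 [ 0.09  0.25]
 [-0.05  0.55]
 [ 0.04 -0.27]
 [-0.28 -0.15]]
knob [[0.4771 0.0697 0.116 ]]
shut [[0.5638 0.1005 0.116 ]]
piv [[0.5204 0.0851 0.05  ]]
wall [[0.5708 0.1524 0.083 ]]
home [[0.5894 0.1001 0.083 ]]
spare_tin [(0.64, [0.4516, -0.425, 0.0083])]
jar [(0.94, [0.7121, -0.1265, 0.0877])]
brush [(0.81, [0.7388, 0.0675, 0.0186])]
scraper [(0.97, [0.4631, -0.1184, 0.0089])]
bowl [(0.59, [0.4423, 0.4039, 0.0331])]
mug [(0.88, [0.6581, 0.387, 0.0579])]
```

View pics/fit0.png

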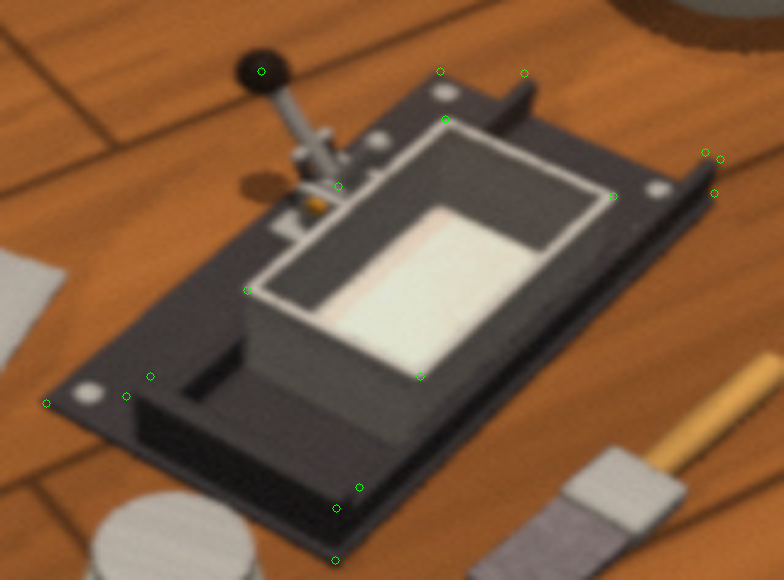

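The fit holds to about 1 px, apart from the plate ends. The tin is about 56 mm short of home and the brush is clear of the approach. Next I'll work out the shift to a point behind the tin, with the jaws across the channel.

```bash
cat >> h.py <<'E'
from scipy.spatial.transform import Rotation as Ro
def shift(s,q,P,yawtgt=None):
    """shift (mm) in tool axes to bring the TCP to cradle point P"""
    R=Ro.from_euler('xyz',s['ee_rot']).as_matrix()
    d=c2w(q,P)[0]-s['eef_pos']
    ycr=R.T@c2w([0,0,q[2]],(0,1,0))[0]
    return (R.T@d*1000).round(1), 'turn to y||cradle y:',round(np.arctan2(ycr[1],ycr[0])-np.pi/2,3)
def incr(s,q):
    p=np.array(s['eef_pos'])-[q[0],q[1],0];c,n=np.cos(q[2]),np.sin(q[2])
    return np.round([1000*(c*p[0]+n*p[1]),1000*(-n*p[0]+c*p[1]),1000*p[2]],1)
E
python3 - <<'E'
from cell import *; from h import *
s=observe();q=np.load("q.npy")
print(shift(s,q,(-.085,.006,.26)),incr(s,q))
a=s['eef_pos'][:2];b=c2w(q,(-.085,.006,.26))[0][:2]
print(b,min(np.linalg.norm(a+(b-a)*t) for t in np.linspace(0,1,50)))
E
```

```text
(array([ 592.7, -673.6,   43.9]), 'turn to y||cradle y:', np.float64(-1.5)) [ 628.9 -537.6  303.9]
[0.56351602 0.19067793] 0.4789361579781462
```

```bash
python3 -m handwheel '[[1,20,-23,0,-0.05],[1,50,-57,0,-0.12],[1,80,-91,0,-0.2],[1,110,-125,2,-0.28],[1,140,-159,4,-0.36],[1,170,-193,6,-0.44],[1,200,-227,8,-0.52],[1,230,-261,10,-0.6],[1,260,-295,12,-0.68],[1,290,-329,14,-0.76],[1,320,-363,16,-0.84],[1,350,-397,18,-0.92],[1,380,-431,20,-1.0],[1,410,-465,22,-1.08],[1,440,-499,24,-1.16],[1,470,-533,26,-1.24],[1,500,-567,28,-1.32],[1,530,-601,30,-1.4],[1,560,-636,36,-1.46],[1,585,-664,44,-1.5]]'
python3 - <<'E'
from cell import *; from h import *
s=observe();q=np.load("q.npy")
print(shift(s,q,(-.085,.006,.115)),incr(s,q),s['ee_rot'],s['joint_positions'],s['contact_force'])
E
```

```text
time: 2.62
eef_pos: [0.5417, 0.12, 0.2686]
ee_rot: [3.14, 0.0, 1.915]
contact_force: [0.6, -1.2, -0.3]
gripper_width: -0.0002
(array([ 59.3,  44.1, 153.6]), 'turn to y||cradle y:', np.float64(0.002)) [-25.7 -38.2 268.6] [3.13988842e+00 3.84354731e-04 1.91512791e+00] [ 0.03344303  0.45614558 -0.44512143  2.01236076  0.28853214  0.73154974
 -0.24392233] [ 0.57265119 -1.22844017 -0.25908224]
```

```bash
python3 -m handwheel '[[1,25,20,0,0],[1,55,41,0,0],[1,55,41,0,0],[1,55,41,0,0]]'
python3 - <<'E'
from cell import *; from h import *
s=observe();q=np.load("q.npy")
print(shift(s,q,(-.085,.006,.115)),incr(s,q),s['contact_force'])
cv2.imwrite("pics/scene1.png",read_camera("scene"))
cv2.imwrite("pics/wrist1.png",read_camera("wrist"))
cv2.imwrite("pics/side1.png",read_camera("side"))
E
```

```text
time: 2.95
eef_pos: [0.5614, 0.1869, 0.2684]
ee_rot: [3.14, -0.002, 1.918]
contact_force: [-0.3, -0.7, 0.1]
gripper_width: 0.0001
(array([  2.6,   3. , 153.4]), 'turn to y||cradle y:', np.float64(0.005)) [-82.1   2.7 268.4] [-0.31318331 -0.67373535  0.10334452]
```

View pics/wrist1.png

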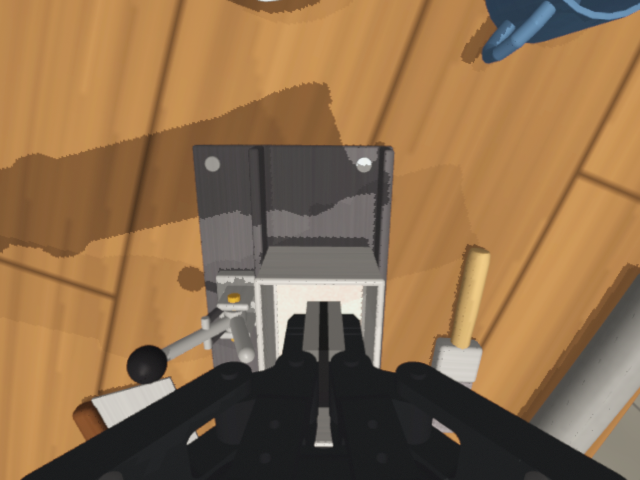

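View pics/scene1.png

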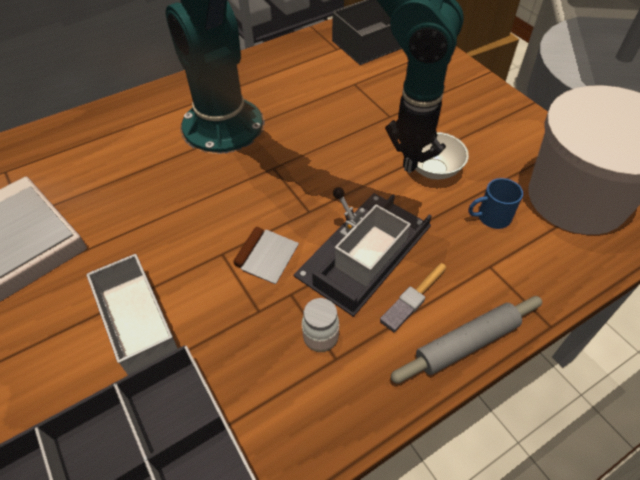

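View pics/side1.png

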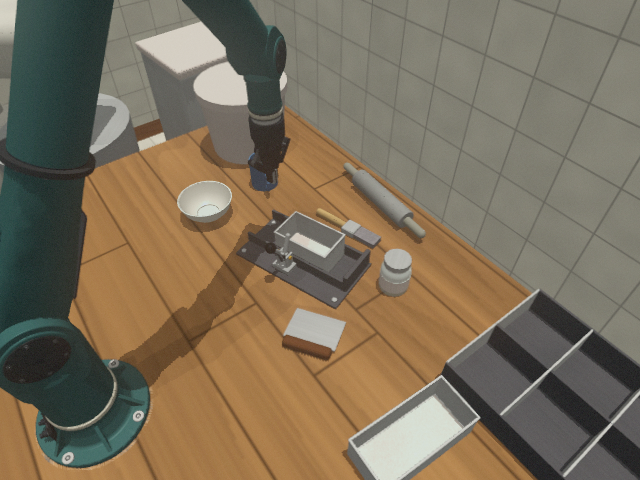

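```bash
python3 - <<'E'
from cell import *; from h import *
from scipy.optimize import fsolve
s=observe();k=get_calibration("wrist");q=np.load("q.npy")
R=Ro.from_euler('xyz',s['ee_rot']).as_matrix();p0=np.array(s['eef_pos'])
for x in(0,.011):
  for px in[(325,305),(307,305),(343,305),(285,322),(222,368),(245,375),(205,380),(150,410),(430,368),(325,440)]:
    yz=fsolve(lambda v:(proj(k,p0+R@[x,v[0],v[1]])[0]-px),[0,.05]);print(x,px,(yz*1000).round(1))
for n,P in dict(knob=(0,-.116,.116),armtip=(0,-.051,.102),w1=(q[3]-.075,-.045,.083),w2=(q[3]-.075,.045,.083),c1=(-.135,-.1025,.008),c2=(-.135,.057,.008)).items(): print(n,proj(k,c2w(q,P)).round(1))
print('handwheel shift',shift(s,q,(-.085,.012,.12)))
E
```

```text
0 (325, 305) [ 0.4 87.2]
0 (307, 305) [-7.6 87.2]
0 (343, 305) [ 8.4 87.2]
0 (285, 322) [-16.1  72.2]
0 (222, 368) [-34.7  41.3]
0 (245, 375) [-26.2  37.6]
0 (205, 380) [-38.7  34.9]
0 (150, 410) [-51.   20.9]
0 (430, 368) [35.7 41.2]
0 (325, 440) [-0.  10.3]
0.011 (325, 305) [ 0.3 66. ]
0.011 (307, 305) [-6.7 66. ]
0.011 (343, 305) [ 7.2 66. ]
0.011 (285, 322) [-14.  53.]
0.011 (222, 368) [-30.1  26.2]
0.011 (245, 375) [-22.7  23. ]
0.011 (205, 380) [-33.6  20.7]
0.011 (150, 410) [-44.2   8.6]
0.011 (430, 368) [30.8 26.1]
0.011 (325, 440) [-0.1 -0.6]
knob [[150.8 363. ]]
armtip [[250.4 351.7]]
w1 [[259.4 279.8]]
w2 [[386.8 279.7]]
c1 [[198.2 143.6]]
c2 [[392.7 143. ]]
handwheel shift (array([  7.6,  11.6, 147.8]), 'turn to y||cradle y:', np.float64(-0.002))
```

The wrist view agrees with the fit (knob predicted at 151,363, seen at 148,364). The gripper's links reach about ±50 mm near TCP level, so I'll offset to cradle y = +15 mm to stay clear of the clamp arm. Descending now.

```bash
python3 -m handwheel '[[1,8,15,20,0],[1,8,15,50,0],[1,8,15,80,0],[1,8,15,110,0],[1,8,15,135,0],[1,8,15,150,0],[1,8,15,153,0],[1,8,15,153,0],[1,8,15,153,0]]'
python3 - <<'E'
from cell import *; from h import *
q=np.load("q.npy")
cv2.imwrite("pics/scene2.png",read_camera("scene")[130:330,260:526])
cv2.imwrite("pics/wrist2.png",read_camera("wrist"))
s=observe()
print(incr(s,q),shift(s,q,(-.085,.016,.115)),s['contact_force'])
E
```

```text
time: 3.85
eef_pos: [0.5732, 0.1953, 0.1159]
ee_rot: [3.141, 0.0, 1.911]
contact_force: [0.1, 0.8, 0.6]
gripper_width: 0.0001
[-86.6  17.2 116.6] (array([-1.6, -1.2,  1.6]), 'turn to y||cradle y:', np.float64(-0.001)) [-0.03922088 -0.79233713 -0.68201226]
```

View pics/wrist2.png

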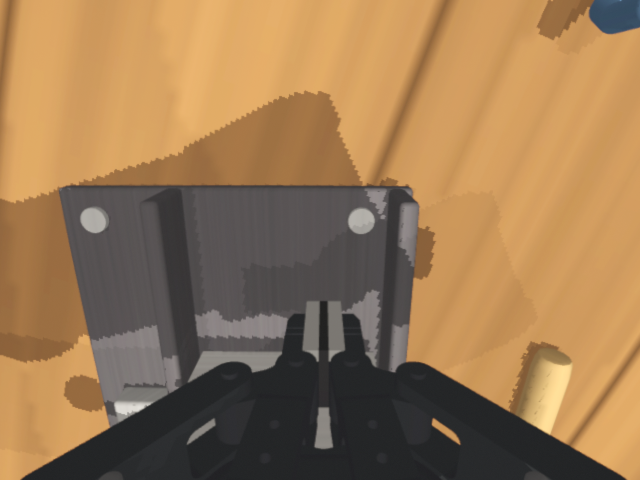

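View pics/scene2.png

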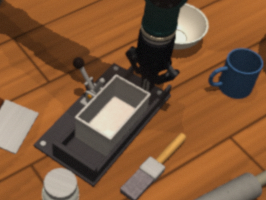

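The fingertips are in the channel, inside both rails, with the tin wall just ahead. I'll push most of the way first.

```bash
python3 -m handwheel '[[1,-6,0,0,0],[1,-12,0,0,0],[1,-18,0,0,0],[1,-22,0,0,0],[1,-26,0,0,0],[1,-30,0,0,0],[1,-34,0,0,0],[1,-38,0,0,0],[1,-42,0,0,0],[1,-46,0,0,0],[1,-50,0,0,0],[1,-54,0,0,0],[1,-58,0,0,0],[1,-62,0,0,0],[1,-66,0,0,0],[1,-70,0,0,0],[1,-73,0,0,0],[1,-73,0,0,0]]'
python3 - <<'E'
from cell import *; from h import *
q=np.load("q.npy")
im=read_camera("scene");cv2.imwrite("pics/scene3.png",cv2.resize(im[150:320,285:445],None,fx=4.5,fy=3.5,interpolation=cv2.INTER_CUBIC))
s=observe()
print(incr(s,q),s['contact_force'])
E
```

```text
time: 5.45
eef_pos: [0.5973, 0.1259, 0.1149]
ee_rot: [-3.141, 0.001, 1.912]
contact_force: [0.5, -0.2, 0.0]
gripper_width: 0.0003
[-12.8  16.  114.9] [-0.03691044 -0.09769897 -0.50615844]
```

View pics/scene3.png

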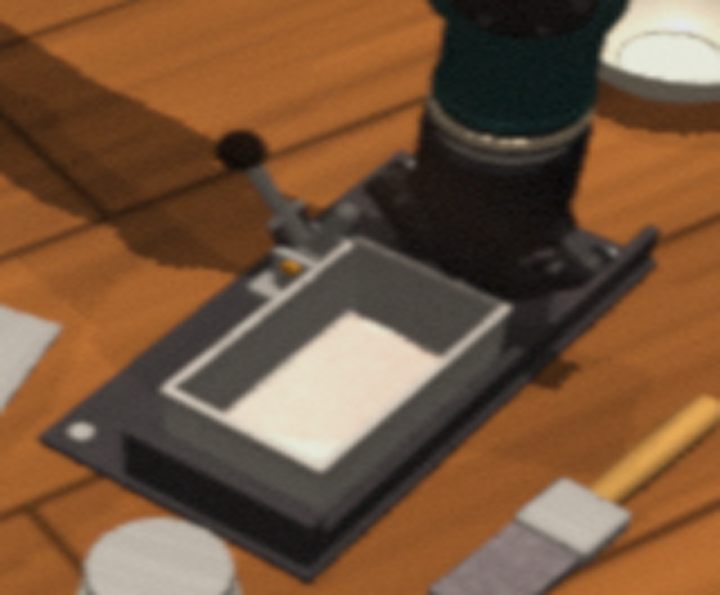

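The tin is moving squarely and is nearly at the stop. I'll continue slowly and watch the force.

```bash
python3 -m handwheel '[[1,-2,0,0,0],[1,-4,0,0,0],[1,-6,0,0,0],[1,-8,0,0,0],[1,-8,0,0,0]]'; python3 -m handwheel '[[1,-1.5,0,0,0],[1,-3,0,0,0],[1,-3,0,0,0]]'
python3 - <<'E'
from cell import *; from h import *
q=np.load("q.npy")
s=observe()
print(incr(s,q),s['contact_force'])
E
```

```text
time: 5.92
eef_pos: [0.5999, 0.1191, 0.1149]
ee_rot: [-3.141, 0.001, 1.912]
contact_force: [-0.6, 0.1, 0.0]
gripper_width: -0.0002
time: 6.17
eef_pos: [0.6006, 0.117, 0.115]
ee_rot: [-3.141, -0.0, 1.913]
contact_force: [-0.9, 1.1, -1.0]
gripper_width: 0.0003
[ -3.1  16.2 115. ] [-0.86416389  1.07332906 -1.0071672 ]
```

```bash
python3 -m handwheel '[[1,-1.5,0,0,0],[1,-3,0,0,0],[1,-3,0,0,0]]'; python3 -m handwheel '[[1,-1,0,0,0],[1,-2,0,0,0],[1,-2,0,0,0]]'
python3 - <<'E'
from cell import *; from h import *
q=np.load("q.npy")
s=observe()
print(incr(s,q),s['contact_force'])
im=read_camera("scene");cv2.imwrite("pics/scene4.png",cv2.resize(im[150:320,285:445],None,fx=4.5,fy=3.5,interpolation=cv2.INTER_CUBIC))
E
```

```text
time: 6.42
eef_pos: [0.6006, 0.1166, 0.1151]
ee_rot: [-3.141, -0.003, 1.914]
contact_force: [-3.6, 4.9, 0.4]
gripper_width: 0.0002
time: 6.67
eef_pos: [0.6006, 0.1164, 0.1152]
ee_rot: [-3.141, -0.005, 1.916]
contact_force: [-4.8, 7.3, 0.7]
gripper_width: -0.0002
[ -2.6  16.  115.2] [-4.77979746  7.25859267  0.70908695]
```

View pics/scene4.png

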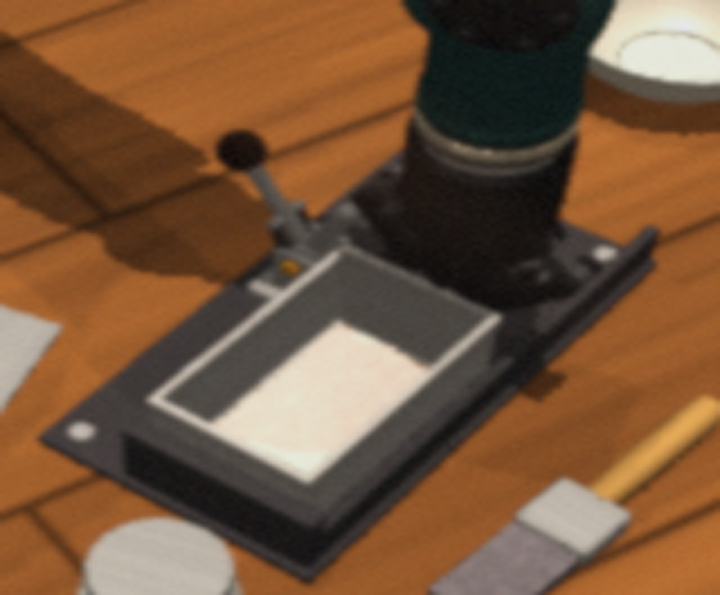

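```bash
python3 - <<'E'
from cell import *; from h import *
from scipy.optimize import least_squares
k=get_calibration("scene");q=np.load("q.npy")
o=np.array([(342,247),(499,320),(152,400),(312,482)])/[4.5,3.5]+[285-.4,150-.4]
f=lambda t:(proj(k,c2w(q,[(t[0]+a*.075,t[1]+b*.045,.083) for a,b in((-1,-1),(-1,1),(1,-1),(1,1))]))-o).ravel()
r=least_squares(f,[.08,0]);print(r.x,f(r.x).round(2))
E
```

```text
[ 0.0853092  -0.00021386] [ 0.16 -0.14 -0.14 -1.02 -0.01  0.83 -0.    0.23]
```

The tin measures at cradle x = 85 mm (home is 84). It stalled against the stop at about 9 N, and the clamp is still open. Backing off and lifting.

```bash
python3 -m handwheel '[[1,5,0,0,0],[1,15,0,0,0],[1,30,0,0,0],[1,50,0,0,0],[1,60,0,-10,0],[1,60,0,-40,0],[1,60,0,-75,0],[1,60,0,-110,0],[1,60,0,-135,0],[1,60,0,-140,0],[1,60,0,-140,0]]'
python3 - <<'E'
from cell import *; from h import *
q=np.load("q.npy")
s=observe()
print(incr(s,q),s['contact_force'],s['joint_positions'],shift(s,q,(0,-.155,.25)))
E
```

```text
time: 7.63
eef_pos: [0.5836, 0.1689, 0.2581]
ee_rot: [3.136, 0.001, 1.912]
contact_force: [0.4, 0.2, -0.3]
gripper_width: 0.0001
[-57.8  17.7 258.1] [ 0.41750726  0.21945102 -0.25988189] [-0.04160451  0.53060079 -0.44136411  1.90765832  0.31930805  0.76649494
 -0.3196967 ] (array([ -57.8, -172.7,    7.2]), 'turn to y||cradle y:', np.float64(-0.001))
```

```bash
python3 -m handwheel '[[1,-6,-17,0,0.11],[1,-12,-34,0,0.22],[1,-18,-51,0,0.33],[1,-24,-68,0,0.44],[1,-30,-86,0,0.55],[1,-36,-104,0,0.66],[1,-42,-122,0,0.77],[1,-48,-140,0,0.88],[1,-54,-158,0,0.99],[1,-58,-173,0,1.1],[1,-58,-173,0,1.21],[1,-58,-173,0,1.32],[1,-58,-173,0,1.43],[1,-58,-173,0,1.54],[1,-58,-173,0,1.57],[1,-58,-173,0,1.57]]'
python3 - <<'E'
from cell import *; from h import *
q=np.load("q.npy")
cv2.imwrite("pics/wrist5.png",read_camera("wrist"))
s=observe()
print(incr(s,q),s['contact_force'],s['joint_positions'],shift(s,q,(0,-.153,.175)))
k=get_calibration("wrist")
for P in((0,-.116,.116),(0,-.045,.083),(.009,-.045,.083),(.009,.045,.083),(.159,0,.058)): print(P,proj(k,c2w(q,P)).round(1))
E
```

```text
time: 8.97
eef_pos: [0.4381, 0.0559, 0.2543]
ee_rot: [3.141, 0.002, 0.344]
contact_force: [-0.3, 0.5, -0.3]
gripper_width: 0.0001
[-1.000e-01 -1.573e+02  2.544e+02] [ 0.79809482  0.11057358 -0.2829616 ] [-0.19570643  0.32124924 -0.04213684  2.26849925  0.02598697  0.55418189
 -1.48355964] (array([ 4.4,  0.1, 79.4]), 'turn to y||cradle y:', np.float64(-1.568))
(0, -0.116, 0.116) [[325.3 188.6]]
(0, -0.045, 0.083) [[325.6  53.2]]
(0.009, -0.045, 0.083) [[341.6  53.3]]
(0.009, 0.045, 0.083) [[ 344.2 -134.3]]
(0.159, 0, 0.058) [[586.6 -14.7]]
```

View pics/wrist5.png

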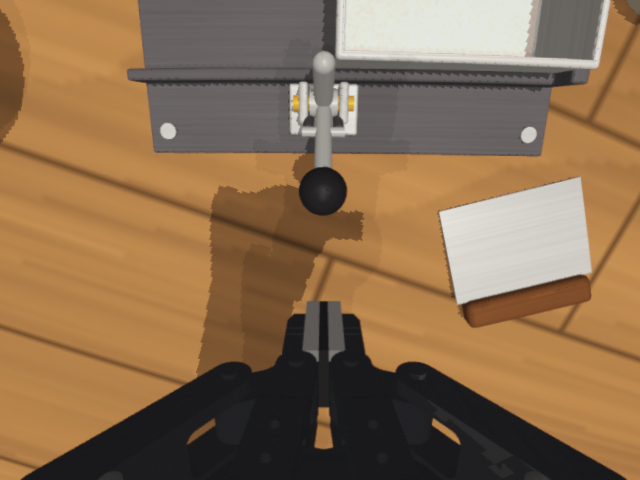

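The knob is at (323,190), against a prediction of (325,189), dead ahead of the fingers. The tin edge at x≈338 lies clear beyond the holding arm. I'll descend and then push the ball.

```bash
python3 -m handwheel '[[1,3,0,20,0],[1,3,0,45,0],[1,3,0,65,0],[1,3,0,78,0],[1,3,0,80,0],[1,3,0,80,0]]'
python3 - <<'E'
from cell import *; from h import *
q=np.load("q.npy")
s=observe()
print(incr(s,q),s['contact_force'],s['ee_rot'])
E
```

```text
time: 9.52
eef_pos: [0.441, 0.0569, 0.1742]
ee_rot: [-3.141, 0.003, 0.344]
contact_force: [-0.5, -0.6, 0.6]
gripper_width: -0.0001
[-1.000e-01 -1.542e+02  1.742e+02] [-0.50843067 -0.63412395  0.58289121] [-3.14115045e+00  2.61510622e-03  3.44012275e-01]
```

```bash
python3 -m handwheel '[[1,5,0,0,0],[1,10,0,0,0],[1,14,0,0,0],[1,18,0,0,0],[1,22,0,0,0],[1,26,0,0,0],[1,30,0,0,0],[1,34,0,0,0],[1,38,0,0,0],[1,42,0,0,0]]'
python3 - <<'E'
from cell import *; from h import *
q=np.load("q.npy")
s=observe()
print(incr(s,q),s['contact_force'])
cv2.imwrite("pics/wrist6.png",read_camera("wrist"))
E
```

```text
time: 10.35
eef_pos: [0.4815, 0.0713, 0.1756]
ee_rot: [3.141, -0.001, 0.343]
contact_force: [-1.5, -0.0, 1.8]
gripper_width: 0.0002
[-1.000e-01 -1.113e+02  1.756e+02] [-1.4978557  -0.04551881  1.76256264]
```

View pics/wrist6.png

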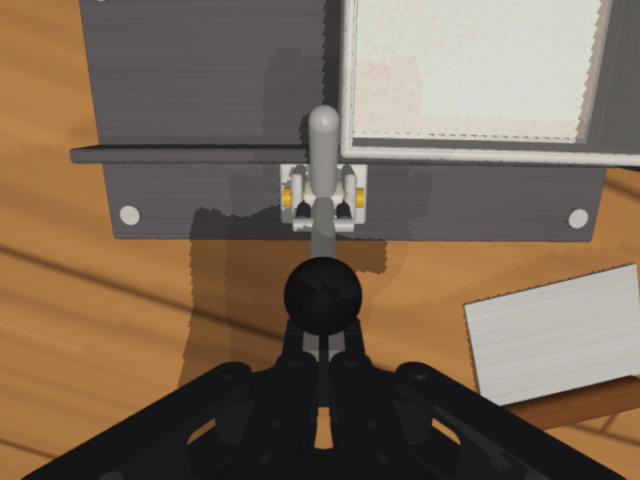

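The ball at (323,296) is riding centred on the fingers, and the holding arm is swinging down clear of the tin's wall at x≈345. I'll push it past centre.

```bash
python3 -m handwheel '[[1,4,0,0,0],[1,8,0,0,0],[1,12,0,0,0],[1,16,0,0,0],[1,20,0,0,0],[1,24,0,0,0],[1,28,0,0,0],[1,32,0,0,0],[1,34,0,0,0],[1,34,0,0,0]]'
python3 - <<'E'
from cell import *; from h import *
q=np.load("q.npy")
s=observe()
print(incr(s,q),s['contact_force'])
cv2.imwrite("pics/wrist7.png",read_camera("wrist"))
E
```

```text
time: 11.23
eef_pos: [0.5139, 0.083, 0.1751]
ee_rot: [3.142, -0.001, 0.343]
contact_force: [-0.2, -0.8, 0.6]
gripper_width: -0.0001
[ -0.2 -76.9 175.1] [-0.19018409 -0.82171419  0.60880881]
```

View pics/wrist7.png

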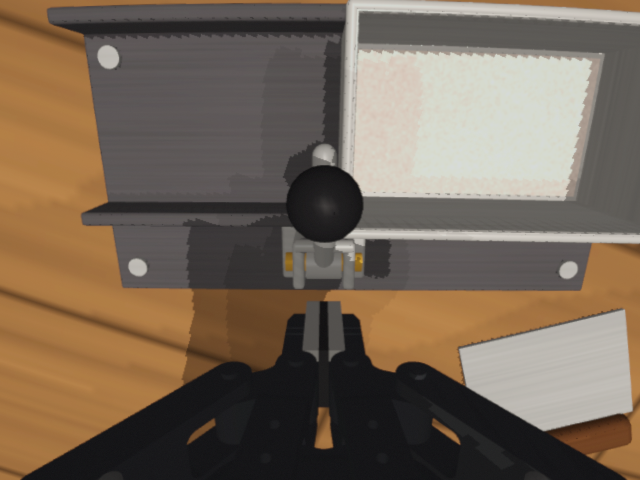

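The lever has snapped away from the fingers, and the arm lies across the channel behind the tin. I'll retreat, lift and verify.

```bash
python3 -m handwheel '[[1,-10,0,0,0],[1,-30,0,0,0],[1,-55,0,0,0],[1,-65,0,-15,0],[1,-65,0,-45,0],[1,-65,0,-80,0],[1,-65,0,-115,0],[1,-65,0,-125,0],[1,-65,0,-125,0],[1,-65,0,-125,0]]'
python3 - <<'E'
from cell import *; from h import *
q=np.load("q.npy")
im=read_camera("wrist");k=get_calibration("wrist")
for a in(1.22,1.12,.9):
    t=a-.61;P=(0,-.07+.08*np.sin(t),.05+.08*np.cos(t));print(a,proj(k,c2w(q,P)).round(1))
for P in((.009,-.045,.083),(.009,.045,.083)): print(proj(k,c2w(q,P)).round(1))
cv2.imwrite("pics/wrist8.png",im)
im=read_camera("scene");cv2.imwrite("pics/scene8.png",cv2.resize(im[150:320,285:445],None,fx=4.5,fy=3.5,interpolation=cv2.INTER_CUBIC))
for t in["spare_tin","jar","brush","scraper","bowl","mug","clamp_knob"]: print(t,[(d['conf'],d['at']) for d in boxes_of(t,"scene")][:1])
s=observe();print(incr(s,q),s['contact_force'],s['time'],np.abs(s['joint_velocities']).max())
E
```

```text
time: 12.12
eef_pos: [0.451, 0.0604, 0.3001]
ee_rot: [3.141, -0.0, 0.343]
contact_force: [0.3, -0.4, -0.7]
gripper_width: -0.0
1.22 [[325.3  41.9]]
1.12 [[325.3  53.3]]
0.9 [[325.3  81.9]]
[[338.2  83.2]]
[[339.8 -68.6]]
spare_tin [(0.55, [0.5569, 0.0903, 0.1189])]
jar [(0.78, [0.7133, -0.129, 0.0886])]
brush [(0.74, [0.7384, 0.0719, 0.0167])]
scraper [(0.89, [0.4646, -0.1166, 0.0093])]
bowl [(0.95, [0.4416, 0.404, 0.0331])]
mug [(0.88, [0.6564, 0.3851, 0.0603])]
clamp_knob [(0.48, [0.5623, 0.0914, 0.1172])]
[-1.000e-01 -1.428e+02  2.994e+02] [ 0.28307774 -0.10742969 -0.1528459 ] 12.5667 0.004335981060683968
```

View pics/wrist8.png

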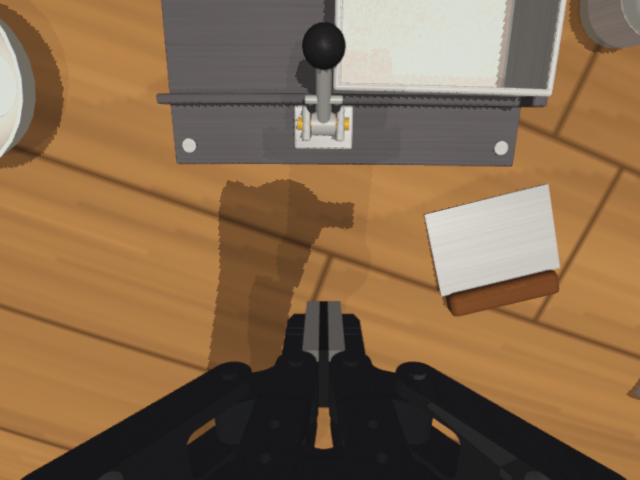

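View pics/scene8.png

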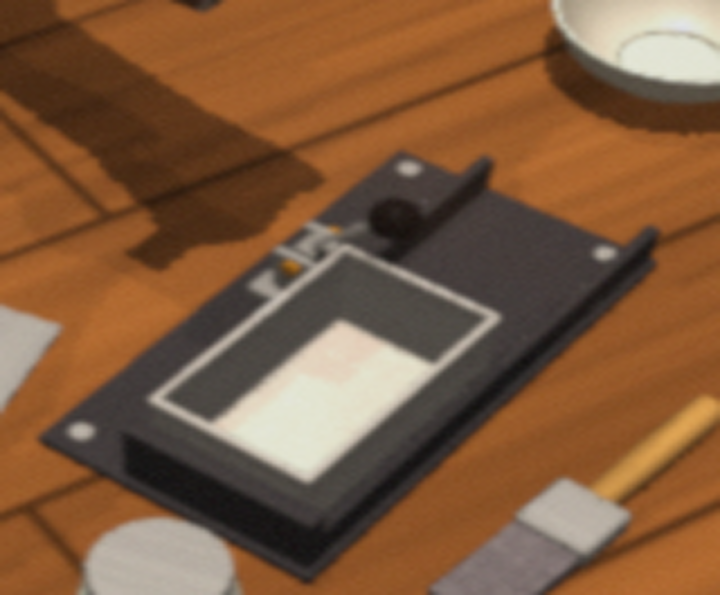

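```bash
python3 - <<'E'
from cell import *; from h import *
q=np.load("q.npy");k=get_calibration("scene")
for a in(0,1.22,1.12,1.0,.9):
    t=a-.61;P=(0,-.07+.08*np.sin(t),.05+.08*np.cos(t));print(a,((proj(k,c2w(q,P))-[284.6,149.6])*[4.5,3.5]).round(1))
im=cv2.imread("pics/scene8.png");g=im.max(2)[150:280,340:450]
ys,xs=np.nonzero(g<45);n,l,st,c=cv2.connectedComponentsWithStats((g<42).astype('uint8'))
print([(st[i][4],c[i]+[340,150]) for i in range(1,n) if st[i][4]>200])
w=cv2.imread("pics/wrist8.png");g=w.max(2)[0:110,280:370]
n,l,st,c=cv2.connectedComponentsWithStats((g<40).astype('uint8'))
print([(st[i],c[i]+[280,0]) for i in range(1,n) if st[i][4]>100])
E
```

```text
0 [[240.5 150.6]]
1.22 [[395.  218.5]]
1.12 [[383.8 208.8]]
1.0 [[369.4 197.7]]
0.9 [[356.7 189.2]]
[(np.int32(2499), array([403.17046819, 226.18527411]))]
[(array([  22,   22,   43,   47, 1364], dtype=int32), array([322.89076246,  45.91129032]))]
```

The scene view puts the ball at about (395,217), against (395,218.5) predicted for fully shut. The tin's corners haven't moved and the bystanders are in place. Handing in.

```bash
python3 -c "
from cell import *
print(hand_in()); s=observe(); print(s['time'],s['contact_force'])"
```

```text
the job is handed in; nothing more can be done
None
the job is handed in; nothing more can be done
```

I pushed the tin home against the end stop with the closed fingertips, then pushed the toggle ball past centre until the lever snapped shut. The arm then retreated, and I handed the job in at about 12.6 s; `hand_in` gives no verdict.

**Tin:** the push stalled at about 9 N. From the picture the tin is at cradle x ≈ 85 mm (home is 84), and its corners had not moved after the clamp shut.

**Clamp:** the scene view puts the ball at the fully shut position (1.22 rad), by eye, because my automatic detection merged it with the rail shadow. The wrist view gave about 1.18 rad, also above the 1.12 limit. The holding arm is down behind the tin.

**Bystanders:** the jar, brush, scraper, bowl and mug are within about 5 mm of their first detections. The last detection of `spare_tin` landed on the clamp, so it has no numeric check; the arm never worked near it at low height.

**Robot:** it finished about 0.30 m up, still, with no contact force beyond sensor noise.

**Disagreement:** the tin's near rim appeared about 10 px (roughly 6 mm across the channel) off my prediction in the wrist view. The offset was there both before and after clamping, and I did not resolve it.

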